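Roll the poster tube in front of its bay and push it home

ROBOT

A 6-joint arm with a two-finger parallel gripper is mounted at the origin on the work surface. World frame = base frame: x ahead of the robot, y to its left, z up, the work surface at z = 0. Lengths are in mm, angles in rad, forces in N, time in s.
With the tool pointing down it reaches from about 250 to 800 mm from the base axis. Payload 8.5 kg.
Tool frame: the origin (TCP) lies midway between the tips of the shut fingers; the grasp point (between the pads) lies 19 mm behind it; x points along the fingers, z is the direction in which the jaws open and shut, and the axes are right-handed (so a half turn about x gives the same grasp; the last joint's range is limited). The gripper opens to 85 mm and grips with 20 to 120 N. Pads are 22 mm wide; open, the fingers measure 114 mm over their backs; the gripper's body (76 mm by 85 mm) begins 54 mm behind the grasp point. The pads swing forward as they close: fully open they stand 13 mm farther back than shut.
Start: joints at [1.292, 0.238, -0.013, 1.319, 0, 1.571], TCP at [144.467, 504.686, 231.276] pointing down, gripper open.
Joint ranges: [-2.66, 2.66], [-1.03, 1.9], [-1.14, 1.46], [-1.82, 2.27], [-1.45, 1.34], [-3.14, 3.14]. Speed limits (rad/s): [2.22, 2.22, 2.79, 3.14, 3.14, 3.14].

INTERFACE

Orientations are given as a unit quaternion [w, x, y, z].
In Python, from rig import env gives the robot as it stands.
- The arm moves only by the shell command python3 -m pendant 'ROWS'. ROWS is JSON, one flat list of numbers, 7 for each row, row after row: the shift along the tool's x, y, z in mm, then the turn, a rotation vector about the tool's x, y, z in degrees, then the opening in per cent of the stroke, from 0 (shut) to 100 (fully open). In form: [x, y, z, wx, wy, wz, jaw, x, y, z, wx, wy, wz, jaw, ...]. A call has exactly 10 rows; each row shifts and turns the commanded pose from where the row before left it, along the tool's axes as they then stand; what a row does not reach is not made up. A row lasts 1/8 s, in which the tool goes at most 62.5 mm and 10.7 degrees, less where a joint would pass 70% of its speed; a pose out of reach is approached as far as the arm can. A call is refused whole if a number of a shift passes 62.5 or a number of a turn 10.7, either way. A call with a gripper value outside its range is refused whole. The fingers move at their own pace and stop on an object; the grip force is fixed at half the most. Time passes only in rows, so rows that do not move let the fingers close, or fill a call up. It gives the time, the measured TCP pose, the force and the opening at its end, in the units of the state.
- env.sense(): the state, without advancing time (a new reading comes with each control period).
- env.capture(name): name is "scene" or "top" or "wrist"; returns the picture (384x512x3 uint8, red, green, blue); there is no depth.
- env.camera_params(name): a dict with "camera_matrix" (3x3 intrinsics, pixels), "view" (4x4, takes a point from world to camera coordinates). Camera axes: x right, y up, looking along -z (the intrinsics and any distortion apply to the point x, -y, -z); pixel columns grow to the right and rows downward; lengths in mm; the calibration is good to about 2 mm. A picture is of the moment at which its call begins: read the wrist's pose just before it. camera_params takes no time and is no camera call; for the wrist camera it gives the pose at the moment of the call.
- env.close_job(): hands the job in, once; it reports no verdict.
The state is a dict: "clock": time; "joints": joint angles; "joint_velocities": joint speeds; "joint_torque": joint torques, N m; "eef_pos": TCP position; "eef_rot": TCP orientation; "contact_force": force on the tool from outside, world axes, zero at the start; "moment": the same for the moment, N m; "opening": finger opening in mm.
Only numpy, scipy, OpenCV 4.12 (cv2) and the standard library are available. Lean on these libraries where they do the work, as an engineer would, in place of code of your own. Each camera call takes 0.05 s, during which the arm holds its last target. There are 200 camera calls.

TASK

Put the poster tube away without gripping it: roll it across the desk with the fingertips on its top until it rests squarely in front of the organiser's empty middle bay, then push its near end straight in until it reaches the back. Keep the tube down on the desk and never push or hold its long side below mid-height while it is still in front of the organiser, and leave the other things on the desk where they are.

Things in the scene. Friction and masses are not known exactly. Their poses are not given: they have to be found in the camera images.
- tube: Loose cardboard poster tube, flat white end caps: plain cylinder 64 mm in diameter, 180 mm long, 0.14 to 0.28 kg, lying 125 to 190 mm left or right of the middle bay's line, roughly parallel to it. Rolls freely (half a turn = 100 mm), coasts little. Origin at its centre, 32 mm up; x axis along it, +x end to the organiser, -x (near) end to the robot; y, z turn as it rolls.
- organiser: White desk organiser, fixed: three bays side by side, open at the top and to the robot (-x), 310 mm wide, 110 deep, dividers 80 high, back panel 55 high. The outer two are full (books; a card box), the middle one is empty. No floor: the desk runs in without a step. Origin on the desk at the middle of the empty one's mouth; +x straight into it, y across to the left, z up.
- bay_mouth (a point): Centre line of the empty middle bay at its mouth, 32 mm above the desk; axes as the organiser's. Opening 90 mm wide (y -45 to +45), 100 deep from mouth to back panel. At the start the tube's far end is about 40 mm short of the mouth plane; pushed home, its centre is 10 mm past this point and its near end sticks out 80 mm.
- mug: White mug, 76 mm in diameter, 85 mm high, standing on the far side of the bay from the tube. Leave it. Origin at the centre of its underside.
- candle_cup: Brass candle cup 60 mm wide, 45 mm high, at the left. Leave it. Origin at the centre of its underside.
- stapler: Black stapler 130 mm long, 42 mm high, at the left. Leave it. Origin at the centre of its underside.
- eraser: Grey whiteboard eraser 110 x 50 x 25 mm, at the right. Leave it. Origin at the centre of its underside.
- jar: Glass jar 56 mm wide, 75 mm high, at the right. Leave it. Origin at the centre of its underside.
Not all that is in view belongs to the job. Of the things shaped like the tube, the cardboard one is meant.

How it is judged (in metres and radians):
On the way, in this order (a step that is already met when the one before it is completed fails the run):
1. the tube has been rolled over by about half a turn (not slid) (angle between tube's own z axis and vertical above 2.4 rad).
2. the tube rests in front of the empty bay, still outside it, its centre within 12 mm of the bay's centre line and its axis within 0.12 rad of it (y of tube in the frame of bay_mouth between -0.012 and 0.012 m and angle between the x axis of tube and the x axis of organiser, either way round below 0.12 rad and x of tube in the frame of bay_mouth below -0.085 m and linear speed of tube below 0.015 m/s), for 0.3 s.
At the end, for the whole second after the job is handed in: The tube lies at rest on the desk inside the middle bay, its far end within 12 mm of the back panel; the other things have not moved by 20 mm or more (x of tube in the frame of bay_mouth between -0.002 and 0.015 m and y of tube in the frame of bay_mouth between -0.016 and 0.016 m and z of tube in the frame of bay_mouth between -0.006 and 0.006 m and angle between the x axis of tube and the x axis of organiser, either way round below 0.25 rad and linear speed of tube below 0.01 m/s and distance of each of mug, candle_cup, stapler, eraser, jar from where it was at the start of the episode below 0.02 m); the robot touches nothing.
It fails at once if the tube is lifted (its centre more than 10 mm above its resting height) (height (world z) of tube above 0.042 m).
It fails at once if the tube, still in front of the organiser, is touched along its side with the fingertips below mid-height (pushed from the side or straddled for a grip) instead of on top (contact force between the fingers and tube above 0.5 N and height (world z) of the grasp point below 0.048 m and x of the grasp point in the frame of tube above -0.08 m and x of tube in the frame of bay_mouth below -0.085 m).
It fails at once if another thing on the desk is knocked or shifted by 20 mm or more (distance of any of mug, candle_cup, stapler, eraser, jar from where it was at the start of the episode above 0.02 m).
It also fails if it takes over 67 s, if anything falls off the work surface, if the arm or the gripper's body presses on something with over 40 N, if the wrist force passes 120 N, or if a joint passes its speed limit or range.

## Working session

There is one attempt and no reset: what is moved stays moved. The work goes in short steps, Python scripts to look and compute and a shell command to move; the robot and the scene stay as the last step left them, time stands still between calls to the robot, and variables do not carry over. Pictures are saved under pics/ and viewed, about 8 in all and at most 12, crops included, and the job is handed in when it is done.

```bash
mkdir -p pics; ls; python3 - <<'E'
from rig import env
import cv2, numpy as np
np.set_printoptions(suppress=True,precision=3)
s=env.sense();print(s)
for n in("top","scene"):
    cv2.imwrite(f"pics/{n}0.png",env.capture(n)[:,:,::-1]);p=env.camera_params(n);print(n,p)
E
```

```text
pics
{'clock': 0.0, 'joints': array([ 1.292,  0.239, -0.014,  1.319, -0.   ,  1.571]), 'joint_velocities': array([ 0.002,  0.001, -0.001,  0.   , -0.   , -0.   ]), 'joint_torque': array([ -0.   , -53.878,  34.644,   0.019,  -0.   ,  -0.   ]), 'eef_pos': array([144.361, 504.32 , 230.678]), 'eef_rot': array([ 0.564, -0.426,  0.565,  0.425]), 'contact_force': array([ 0.007, -0.411,  0.251]), 'moment': array([ 0.006, -0.002, -0.045]), 'opening': 85.74215991160935}
top {'camera_matrix': array([[494.595,   0.   , 255.09 ],
       [  0.   , 494.595, 186.461],
       [  0.   ,   0.   ,   1.   ]]), 'view': array([[    0.005,    -1.   ,     0.006,     4.299],
       [    0.988,     0.006,     0.153,  -496.503],
       [   -0.153,     0.005,     0.988, -1280.968],
       [    0.   ,     0.   ,     0.   ,     1.   ]])}
scene {'camera_matrix': array([[372.817,   0.   , 261.487],
       [  0.   , 372.817, 187.576],
       [  0.   ,   0.   ,   1.   ]]), 'view': array([[   -0.572,     0.82 ,     0.01 ,   294.788],
       [   -0.515,    -0.369,     0.773,   223.09 ],
       [    0.638,     0.438,     0.634, -1454.593],
       [    0.   ,     0.   ,     0.   ,     1.   ]])}
```

View pics/top0.png

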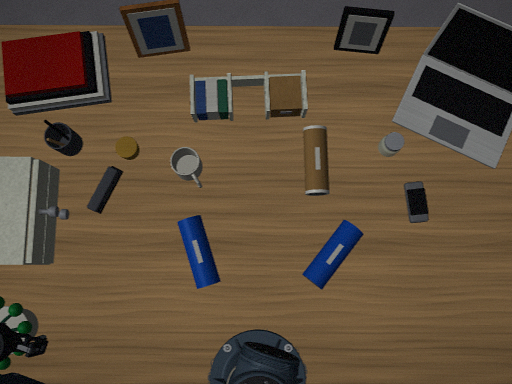

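View pics/scene0.png

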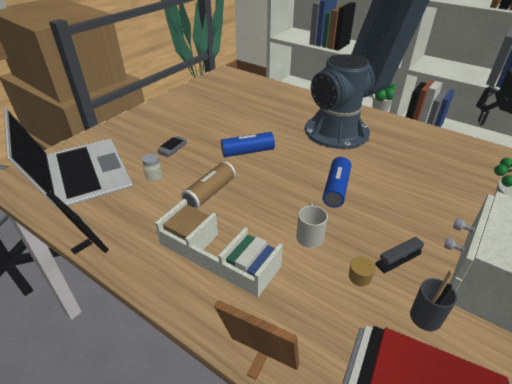

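The view shows three tube-shaped things in the top picture. The brown cardboard one with white caps is at (316,160), and there are two blue ones at (199,251) and (333,254). The cardboard one fits the description because it lies to the right of the empty bay (about (248,95)) and parallel to it. I'll confirm that in an enlarged crop.

```bash
python3 - <<'E'
import cv2
im=cv2.imread("pics/top0.png")
c=cv2.resize(im[62:204,180:340],None,fx=4,fy=4,interpolation=cv2.INTER_CUBIC)
c=cv2.convertScaleAbs(c,alpha=1.5)
for i in range(0,160,20): cv2.putText(c,str(180+i),(i*4,10),0,.4,(0,255,255)); cv2.line(c,(i*4,0),(i*4,567),(0,255,255),1) if i%40==0 else 0
for j in range(18,142,20): cv2.putText(c,str(62+j),(0,j*4),0,.4,(0,255,255))
cv2.imwrite("pics/crop0.png",c)
E
```

```text
(no output)
```

View pics/crop0.png

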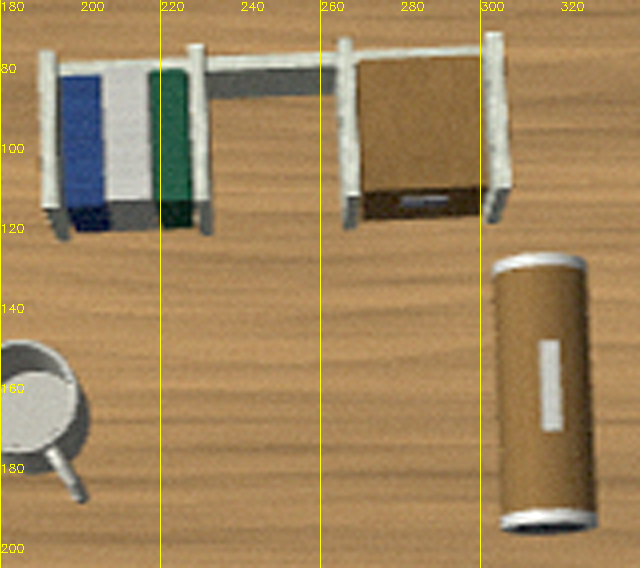

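The crop shows the cardboard tube with white caps, running from (314,126) to (317,194), and the empty bay between the inner dividers at columns 230 and 268. The mug is at (184,162) on the far side of the bay. The tube in the crop is the target, and next I'll compute positions.

```bash
cat > h.py <<'E'
import numpy as np
from rig import env
np.set_printoptions(suppress=True,precision=1)
def cast(n,uv,z):
    p=env.camera_params(n);K=p["camera_matrix"];V=p["view"];R=V[:3,:3];o=-R.T@V[:3,3]
    d=np.linalg.solve(K,[uv[0],uv[1],1.]);d=R.T@(d*[1,-1,-1]);return o+d*(z-o[2])/d[2]
E
python3 - <<'E'
from h import *
f=lambda x,y,z:cast("top",(180+x/4,62+y/4),z)
print("div front L2..R",[f(*q,80)[:2] for q in((49,208),(199.5,199),(351,194),(498,188))])
print("div back",[f(*q,80)[:2] for q in((47,52),(196,45),(345,39),(494,33))])
print("tube sides far L,R near L,R",[f(*q,32)[:2] for q in((493,270),(586,265),(500,522),(596,516))])
print("far top, near top, near bottom",f(539,254,64),f(548,512,64),f(546,531,10))
print("mug rim",[f(*q,85)[:2] for q in((77,400),(35,340),(35,450))])
for n,uv,z in(("handle",(201,186),40),("jar",(392,144),75),("candle",(127,148),45),("stapler",(104,189),42),("phone/eraser",(416,201),25),("blueL",(187,219),32),("blueR",(351,228),32)):print(n,cast("top",uv,z)[:2])
E
```

```text
div front L2..R [array([682.5, 174.2]), array([689.4,  75. ]), array([693.5, -25.1]), array([ 698.3, -122.4])]
div back [array([790.5, 178.2]), array([796.1,  78.7]), array([801.1, -21. ]), array([ 806. , -120.8])]
tube sides far L,R near L,R [array([ 655.6, -123.6]), array([ 659.5, -187.2]), array([ 481.9, -126.6]), array([ 486.3, -191. ])]
far top, near top, near bottom [ 658. -151.   64.] [ 484.1 -154.6   64. ] [ 479.  -160.2   10. ]
mug rim [array([552.4, 152.3]), array([592.1, 180.5]), array([519.4, 178.6])]
handle [496.6 151.1]
jar [ 606.  -352.4]
candle [597.7 351.2]
stapler [486.6 407.9]
phone/eraser [ 461.6 -425.5]
blueL [409.1 187.1]
blueR [ 387.7 -247.5]
```

```bash
cat >> h.py <<'E'
from scipy.spatial.transform import Rotation as Ro
def st():
    s=env.sense();R=Ro.from_quat(np.roll(s["eef_rot"],-1)).as_matrix();return s,R
PSI=.05;M=np.array([691.,25.])
def go(p,yaw):
    """shift (tool axes) to TCP target p, and turn about tool x (deg) so that the jaw axis lies at world yaw"""
    s,R=st();a=np.arctan2(R[1,2],R[0,2]);t=(yaw-a+np.pi/2)%np.pi-np.pi/2
    print("t %.2f"%s["clock"],s["eef_pos"],"F",s["contact_force"],"open %.1f"%s["opening"],"yaw jaw deg %.2f"%np.degrees(a),"tilt",R[:,0].round(3))
    print("shift",R.T@(np.array(p)-s["eef_pos"]),"turn about x deg %.1f"%-np.degrees(t))
E
python3 - <<'E'
from h import *
s,R=st();print(R.round(3));go([570,-165,110],.02)
E
```

```text
[[-0.  -1.   0.3]
 [-0.   0.3  1. ]
 [-1.   0.  -0. ]]
t 0.10 [144.4 504.4 230.7] F [-0.1 -0.6  0.4] open 85.4 yaw jaw deg 74.03 tilt [-0. -0. -1.]
shift [ 121.4 -593.4 -526.2] turn about x deg 72.9
```

```bash
python3 - <<'E'
import numpy as np
for k in range(14):
    a=np.radians(74-5.2*k);dx,dy=30.4,-47.8;print(k,round(-dx*np.sin(a)+dy*np.cos(a)),round(dx*np.cos(a)+dy*np.sin(a)))
E
```

```text
0 -42 -38
1 -46 -34
2 -48 -29
3 -51 -25
4 -53 -20
5 -55 -15
6 -56 -10
7 -56 -5
8 -57 0
9 -56 5
10 -56 10
11 -55 15
12 -53 20
13 -51 25
```

```bash
python3 -m pendant '[0,-42,-38,5.2,0,0,100, 0,-46,-34,5.2,0,0,100, 0,-48,-29,5.2,0,0,100, 0,-51,-25,5.2,0,0,100, 0,-53,-20,5.2,0,0,100, 0,-55,-15,5.2,0,0,100, 0,-56,-10,5.2,0,0,100, 0,-56,-5,5.2,0,0,100, 0,-57,0,5.2,0,0,100, 0,-56,5,5.2,0,0,100]'; python3 -c "
from h import *
go([570,-165,110],.02)"
```

```text
clock: 1.35
eef_pos: [449.1, 24.5, 231.2]
eef_rot: [0.694, -0.134, 0.694, 0.134]
contact_force: [0.8, 1.1, -0.1]
opening: 85.3
t 1.35 [449.1  24.5 231.2] F [ 0.8  1.1 -0.1] open 85.3 yaw jaw deg 21.84 tilt [ 0.  0. -1.]
shift [ 121.2 -220.9   41.8] turn about x deg 20.7
```

```bash
python3 -m pendant '[0,-56,10,5.2,0,0,100, 0,-55,15,5.2,0,0,100, 0,-53,20,5.2,0,0,100, 0,-51,25,5.2,0,0,100, 40,0,0,0,0,0,100, 40,0,0,0,0,0,100, 30,0,0,0,0,0,100, 0,0,0,0,0,0,100, 0,0,0,0,0,0,100, 0,0,0,0,0,0,100]'; python3 -c "
from h import *
import cv2
go([570,-166,66],.02)
cv2.imwrite('pics/w1.png',env.capture('wrist')[:,:,::-1])"
```

```text
clock: 2.6
eef_pos: [570.7, -166.0, 122.9]
eef_rot: [0.708, -0.008, 0.706, 0.007]
contact_force: [-0.5, 0.2, 0.5]
opening: 85.4
t 2.60 [ 570.7 -166.   122.9] F [-0.5  0.2  0.5] open 85.4 yaw jaw deg 1.24 tilt [ 0. -0. -1.]
shift [56.9  0.1 -0.8] turn about x deg 0.1
```

View pics/w1.png

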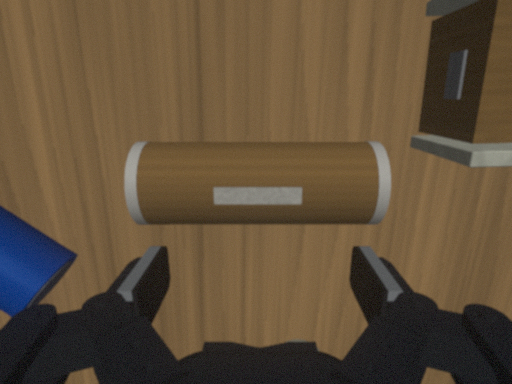

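The wrist view shows the tube level in the picture (rows 142–224, columns 125–390) with both fingertips at about (150,265) and (368,265). I'll cross-check the tube position and where the tips are.

```bash
python3 - <<'E'
from h import *
c=lambda u,v,z:cast("wrist",(u,v),z)
print("edges",[c(*q,32)[:2] for q in((150,141),(366,141),(150,224),(366,224))])
print("ends at z32",c(125,183,32),c(390,183,32))
p=env.camera_params("wrist");V=p["view"];print("cam pos",-V[:3,:3].T@V[:3,3]);
for X in([513,-166,136],[627,-166,136],[570,-157,32]):
    q=V@np.array(X+[1]);q=p["camera_matrix"]@(q[:3]*[1,-1,-1]);print(q[:2]/q[2])
E
```

```text
edges [array([ 487.1, -124.3]), array([ 649.5, -121. ]), array([ 481.5, -191.9]), array([ 657.8, -188.4])]
ends at z32 [ 464.8 -157.5   32. ] [ 672.4 -153.3   32. ]
cam pos [568.  -90.  265.9]
[138.6 261.7]
[379.6 265.9]
[259.4 184.9]
```

```bash
python3 -m pendant '[40,0,0,0,0,0,100, 25,0,0,0,0,0,100, 2,0,0,0,0,0,100, 2,0,0,0,0,0,100, 0,0,0,0,0,0,100, 0,0,0,0,0,0,100, 0,0,0,0,0,0,100, 0,0,0,0,0,0,100, 0,0,0,0,0,0,100, 0,0,0,0,0,0,100]'
python3 -m pendant '[1,0,0,0,0,0,100, 0,0,0,0,0,0,100, 1,0,0,0,0,0,100, 0,0,0,0,0,0,100, 1,0,0,0,0,0,100, 0,0,0,0,0,0,100, 0,0,0,0,0,0,100, 0,0,0,0,0,0,100,  0,0,0,0,0,0,100, 0,0,0,0,0,0,100]'
```

```text
clock: 3.9
eef_pos: [569.8, -165.8, 52.3]
eef_rot: [0.707, -0.008, 0.707, 0.008]
contact_force: [-0.3, 0.1, -0.7]
opening: 85.2
clock: 5.15
eef_pos: [569.9, -166.2, 50.4]
eef_rot: [0.707, -0.008, 0.707, 0.007]
contact_force: [-3.3, -1.1, 11.4]
opening: 85.3
```

```bash
python3 -m pendant '[0,4,0,0,0,0,100, 0,8,0,0,0,0,100, 0,8,0,0,0,0,100, 0,8,0,0,0,0,100, 0,8,0,0,0,0,100, 0,2,0,0,0,0,100, 0,0,0,0,0,0,100, 0,0,0,0,0,0,100, 0,0,0,0,0,0,100, 0,0,0,0,0,0,100]'; python3 -c "
from h import *
import cv2
s,R=st();im=env.capture('top');cv2.imwrite('pics/t2.png',im[:,:,::-1])
w=env.capture('wrist');cv2.imwrite('pics/w2.png',w[:,:,::-1])
cv2.imwrite('pics/v2.png',np.hstack([cv2.resize(im[110:210,240:360],(400,333))[:,:,::-1],cv2.resize(w,None,fx=.78,fy=.8672)[:,:,::-1]]))"
```

```text
clock: 6.4
eef_pos: [569.1, -128.0, 50.5]
eef_rot: [0.707, -0.008, 0.707, 0.007]
contact_force: [-4.7, 0.7, 13.4]
opening: 85.5
```

View pics/v2.png

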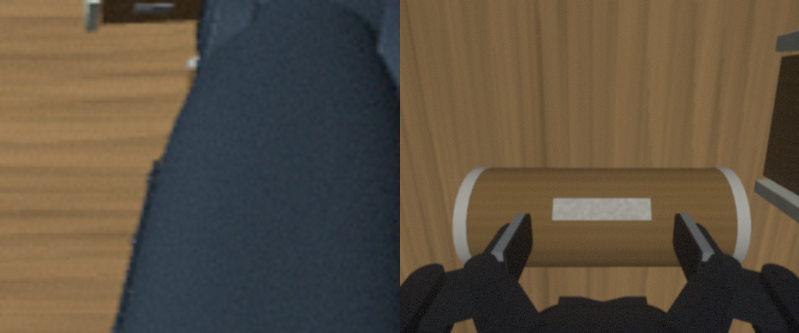

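The wrist picture shows the tube under both fingertips. The label moved from behind the top to ahead of it, so the tube rolled. I'll add a cap-based tube finder for the wrist camera.

```bash
cat >> h.py <<'E'
import cv2
def tube(im=None,p=None):
    """tube axis from the two white caps in the wrist view"""
    p=env.camera_params("wrist") if p is None else p
    im=env.capture("wrist") if im is None else im
    h=cv2.cvtColor(im,cv2.COLOR_RGB2HSV);m=((h[...,1]<70)&(h[...,2]>85)).astype(np.uint8)
    n,l,s,c=cv2.connectedComponentsWithStats(m)
    V=p["view"];R=V[:3,:3];o=-R.T@V[:3,3];out=[]
    for i in range(1,n):
        x,y,w,hh,a=s[i]
        if hh<50 or w>60 or a<300 or h[y:y+hh,max(x-8,0):x+w+8,0].size==0: continue
        e=[]
        for v in(y,y+hh):
            r=min(max(v,y),y+hh-1);u=np.where(l[r]==i)[0].mean();d=R.T@(np.linalg.solve(p["camera_matrix"],[u,v,1.])*[1,-1,-1]);e.append(np.arctan2(d[1],-d[2]))
        print("cap",s[i],"y %.1f"%(o[1]+(o[2]-32)*np.tan(np.mean(e))))
E
python3 - <<'E'
from h import *
p=env.camera_params("wrist")
tube(cv2.imread('pics/w2.png')[:,:,::-1],p)
V=p["view"].copy();V[:3,3]=-V[:3,:3]@np.array([568,-90,265.9]);tube(cv2.imread('pics/w1.png')[:,:,::-1],dict(p,view=V))
E
```

```text
cap [  67  193   46  112 1916] y -137.6
cap [ 406  193   45  110 1894] y -133.3
cap [118 246  42  55 575] y -154.0
cap [359 246  43  55 574] y -151.2
cap [ 124  141   24   83 1009] y -156.9
cap [ 368  141   24   83 1000] y -153.3
cap [118 246  42  55 571] y -237.5
cap [359 246  43  55 575] y -233.6
```

```bash
python3 -m pendant '[-12,0,0,0,0,0,100, 0,-18,0,0,0,0,100, 8,0,0,0,0,0,100, 4,0,0,0,0,0,100, 0,6,0,-0.8,0,0,100, 0,10,0,-0.8,0,0,100, 0,10,0,-0.8,0,0,100, 0,10,0,-0.8,0,0,100, 0,4,0,0,0,0,100, 0,0,0,0,0,0,100]'; python3 -c "
from h import *
go([0,0,0],.05);tube()"
```

```text
clock: 7.75
eef_pos: [568.3, -105.6, 50.3]
eef_rot: [0.707, -0.028, 0.706, 0.027]
contact_force: [-0.2, 1.6, 15.4]
opening: 85.5
t 7.75 [ 568.3 -105.6   50.3] F [-0.2  1.6 15.4] open 85.5 yaw jaw deg 4.45 tilt [ 0. -0. -1.]
shift [  49.1  149.4 -558.5] turn about x deg 1.6
cap [  66  190   48  114 1997] y -118.9
cap [118 246  42  55 579] y -135.2
cap [359 246  43  55 578] y -124.8
```

```bash
python3 -m pendant '[-12,0,0,1.2,0,0,100, 0,-20,0,0,0,0,100, 8,0,0,0,0,0,100, 4,0,0,0,0,0,100, 0,6,0,0,0,0,100, 0,10,0,0,0,0,100, 0,10,0,0,0,0,100, 0,10,0,0,0,0,100, 0,4,0,0,0,0,100, 0,0,0,0,0,0,100]'; python3 -m pendant '[-12,0,0,0,0,0,100, 0,-20,0,0,0,0,100, 8,0,0,0,0,0,100, 4,0,0,0,0,0,100, 0,6,0,0,0,0,100, 0,10,0,0,0,0,100, 0,10,0,0,0,0,100, 0,10,0,0,0,0,100, 0,4,0,0,0,0,100, 0,0,0,0,0,0,100]'; python3 -c "
from h import *
go([0,0,0],.05);p=env.camera_params('wrist');w=env.capture('wrist');tube(w,p);cv2.imwrite('pics/w3.png',w[:,:,::-1])"
```

```text
clock: 9.05
eef_pos: [567.2, -85.7, 50.3]
eef_rot: [0.708, -0.02, 0.706, 0.02]
contact_force: [0.7, 1.6, 15.3]
opening: 85.8
clock: 10.3
eef_pos: [566.0, -65.7, 50.3]
eef_rot: [0.708, -0.02, 0.706, 0.02]
contact_force: [-1.5, 0.9, 16.3]
opening: 85.9
t 10.30 [566.  -65.7  50.3] F [-1.5  0.9 16.3] open 85.9 yaw jaw deg 3.24 tilt [ 0. -0. -1.]
shift [  49.1   97.5 -561.5] turn about x deg 0.4
cap [  69  191   48  113 1948] y -77.4
cap [ 408  200   56  113 2009] y -72.6
cap [118 246  43  55 582] y -93.9
cap [360 246  42  55 583] y -86.4
```

View pics/w3.png

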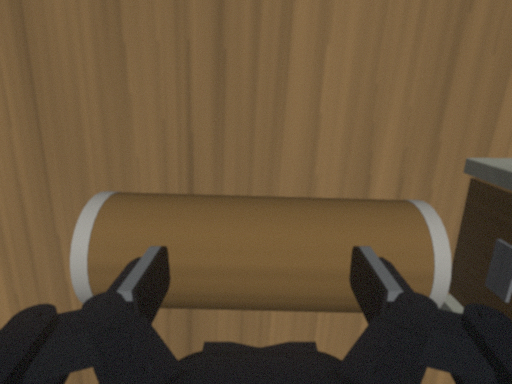

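The wrist picture shows the tube clear of everything, with its top edge running from (100,192) to (415,199), so its yaw is slightly below the tool's. I'll roll on with another small yaw correction.

```bash
python3 -m pendant '[-12,0,0,0,0,0,100, 0,-20,0,0,0,0,100, 8,0,0,0,0,0,100, 4,0,0,0,0,0,100, 0,6,0,-0.8,0,0,100, 0,10,0,-0.8,0,0,100, 0,10,0,-0.8,0,0,100, 0,10,0,-0.8,0,0,100, 0,4,0,0,0,0,100, 0,0,0,0,0,0,100]'; python3 -m pendant '[-12,0,0,3.2,0,0,100, 0,-20,0,0,0,0,100, 8,0,0,0,0,0,100, 4,0,0,0,0,0,100, 0,6,0,0,0,0,100, 0,10,0,0,0,0,100, 0,10,0,0,0,0,100, 0,10,0,0,0,0,100, 0,4,0,0,0,0,100, 0,0,0,0,0,0,100]';  python3 -m pendant '[-12,0,0,0,0,0,100, 0,-20,0,0,0,0,100, 8,0,0,0,0,0,100, 4,0,0,0,0,0,100, 0,6,0,0,0,0,100, 0,10,0,0,0,0,100, 0,10,0,0,0,0,100, 0,10,0,0,0,0,100, 0,4,0,0,0,0,100, 0,0,0,0,0,0,100]'; python3 -c "
from h import *
go([0,0,0],.05);p=env.camera_params('wrist');w=env.capture('wrist');tube(w,p);cv2.imwrite('pics/w4.png',w[:,:,::-1])"
```

```text
clock: 11.6
eef_pos: [565.1, -45.9, 50.6]
eef_rot: [0.708, -0.04, 0.704, 0.04]
contact_force: [3.2, 0.7, 14.2]
opening: 85.3
clock: 12.85
eef_pos: [562.6, -25.8, 50.4]
eef_rot: [0.708, -0.02, 0.706, 0.02]
contact_force: [-2.0, 0.5, 19.9]
opening: 85.5
clock: 14.1
eef_pos: [561.5, -5.8, 50.4]
eef_rot: [0.708, -0.02, 0.706, 0.02]
contact_force: [-1.4, 1.3, 18.7]
opening: 85.3
t 14.10 [561.5  -5.8  50.4] F [-1.4  1.3 18.7] open 85.3 yaw jaw deg 3.24 tilt [ 0.  0. -1.]
shift [  49.3   37.5 -560.4] turn about x deg 0.4
cap [  75  189   47  111 1939] y -15.5
cap [118 246  42  55 581] y -34.0
cap [359 246  43  55 573] y -26.5
```

```bash
python3 -m pendant '[-12,0,0,0,0,0,100, 0,-20,0,0,0,0,100, 8,0,0,0,0,0,100, 4,0,0,0,0,0,100, 0,6,0,0,0,0,100, 0,10,0,0,0,0,100, 0,10,0,0,0,0,100, 0,10,0,0,0,0,100, 0,4,0,0,0,0,100, 0,0,0,0,0,0,100]'; python3 -c "
from h import *
go([0,0,0],.05);p=env.camera_params('wrist');w=env.capture('wrist');tube(w,p);cv2.imwrite('pics/w4.png',w[:,:,::-1])"
```

```text
clock: 15.4
eef_pos: [560.4, 14.3, 50.5]
eef_rot: [0.708, -0.02, 0.706, 0.02]
contact_force: [-2.3, 0.8, 19.3]
opening: 85.6
t 15.40 [560.4  14.3  50.5] F [-2.3  0.8 19.3] open 85.6 yaw jaw deg 3.24 tilt [ 0.  0. -1.]
shift [  49.3   17.4 -560.4] turn about x deg 0.4
cap [  76  188   45  111 1951] y 5.1
cap [118 246  42  55 576] y -14.1
cap [360 246  42  55 572] y -6.6
```

View pics/w4.png

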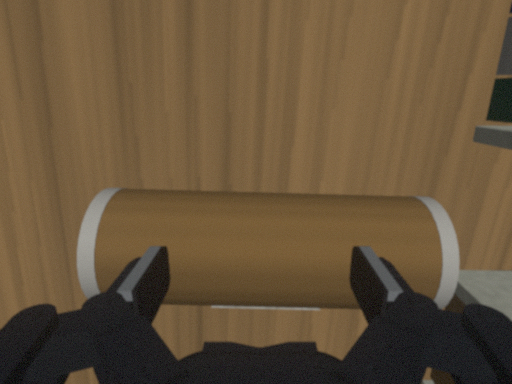

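The wrist picture shows the tube nearly in line, with the bay's dividers at (490,135) and (480,285). About 9 mm of rolling remains.

```bash
python3 -m pendant '[-12,0,0,0,0,0,100, 0,-18,0,0,0,0,100, 8,0,0,0,0,0,100, 4,0,0,0,0,0,100, 0,4,0,0,0,0,100, 0,6,0,0,0,0,100, 0,6,0,0,0,0,100, 0,2,0,0,0,0,100, 0,0,0,0,0,0,100, 0,0,0,0,0,0,100]'; python3 -m pendant '[-10,0,0,0,0,0,100, -40,0,0,0,0,0,100, -50,0,0,0,0,0,100, 0,-20,-55,0,0,0,50, 0,-20,-55,10,0,0,50, 0,-20,-55,10,0,0,50, 0,0,0,0,0,0,50, 0,0,0,0,0,0,50, 0,0,0,0,0,0,50, 0,0,0,0,0,0,50]'; python3 -c "
from h import *
go([0,0,0],.05);p=env.camera_params('wrist');w=env.capture('wrist');tube(w,p);t=env.capture('top')[:,:,::-1]
cv2.imwrite('pics/v5.png',np.hstack([cv2.resize(t[60:210,180:340],(440,412),interpolation=cv2.INTER_CUBIC),cv2.resize(w[:,:,::-1],(360,270))]) if 0 else cv2.convertScaleAbs(cv2.resize(t[62:204,180:340],None,fx=4,fy=4,interpolation=cv2.INTER_CUBIC),alpha=1.5))"
```

```text
clock: 16.7
eef_pos: [559.9, 13.9, 50.6]
eef_rot: [0.707, -0.02, 0.706, 0.02]
contact_force: [-4.5, -0.2, 22.7]
opening: 85.5
clock: 17.95
eef_pos: [395.8, -45.5, 149.1]
eef_rot: [0.699, 0.103, 0.7, -0.103]
contact_force: [-0.2, -0.4, -0.5]
opening: 42.8
t 17.95 [395.8 -45.5 149.1] F [-0.2 -0.4 -0.5] open 42.8 yaw jaw deg -16.72 tilt [-0. -0. -1.]
shift [ 149.2  -70.3 -392.1] turn about x deg -19.6
cap [ 322   46   37   76 1016] y 16.3
```

View pics/v5.png

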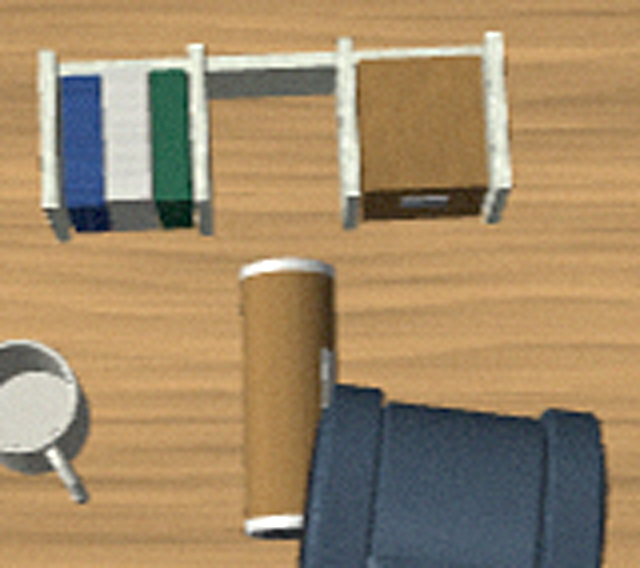

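The top crop shows the tube in front of the bay, with its far cap at crop (240–334,262) and its near cap at crop (246–300,527). The arm hides the rest of the near end.

```bash
python3 - <<'E'
from h import *
f=lambda x,y,z:cast("top",(180+x/4,62+y/4),z)
a,b,c=f(240,272,32),f(334,268,32),f(245,525,32)
print(a,b,c,"far top",f(287,258,64),"near bot",f(272,538,5))
u=(a-c)[:2];yaw=np.arctan2(u[1],u[0]);far=(a+b)[:2]/2;u/=np.hypot(*u);cen=far+u*( f(287,258,64)[0]-far[0]-90)
e=np.array([np.cos(PSI),np.sin(PSI)]);n=np.array([-e[1],e[0]]);print("yaw",yaw.round(3),"cen",cen,"bay x,y",(cen-M)@e,(cen-M)@n)
print("bay mid mouth at y from tops front/back",(f(199.5,199,80)+f(351,194,80))/2,(f(196,45,80)+f(345,39,80))/2)
# divider side faces at floor: inner face bottom front corners
print("near end",cen-90*u)
E
```

```text
[653.  49.  32.] [656.3 -15.1  32. ] [478.8  44.   32. ] far top [654.1  17.   64. ] near bot [473.8  26.1   5. ]
yaw 0.029 cen [564.1  14.4] bay x,y -127.25061694818528 -4.285346424105362
bay mid mouth at y from tops front/back [691.5  24.9  80. ] [798.6  28.9  80. ]
near end [474.2  11.7]
```

```bash
python3 - <<'E'
from h import *
s,R=st();print(s["joints"].round(2));go([425,9.3,149],.05+np.pi/2)
E
python3 -m pendant '[0,0,0,10,0,0,25, 0,0,0,10,0,0,25, 0,0,0,10,0,0,25, 0,0,0,10,0,0,25, 0,0,0,10,0,0,25, 0,0,0,10,0,0,25, 0,0,0,10.3,0,0,25, 0,0,0,0,0,0,25, 0,0,0,0,0,0,25, 0,0,0,0,0,0,25]'; python3 - <<'E'
from h import *
s,R=st();print(s["joints"].round(2));go([425,9.3,10],.05+np.pi/2)
E
```

```text
[-0.1  0.1 -0.4  1.1 -0.   1.8]
t 18.05 [395.5 -45.5 149.1] F [ 0.7 -0.7 -0.4] open 42.9 yaw jaw deg -16.74 tilt [-0. -0. -1.]
shift [ 0.  61.  12.5] turn about x deg 70.4
clock: 19.3
eef_pos: [395.1, -45.6, 149.3]
eef_rot: [0.513, 0.486, 0.513, -0.487]
contact_force: [0.1, -0.1, -0.4]
opening: 21.7
[-0.1  0.1 -0.4  1.1 -0.   3. ]
t 19.30 [395.1 -45.6 149.3] F [ 0.1 -0.1 -0.4] open 21.7 yaw jaw deg -86.94 tilt [-0. -0. -1.]
shift [139.3  32.8 -53.3] turn about x deg 0.2
```

Joint 6 is close to its 3.14 limit. The half-turned jaw gives the same pusher, so I'll turn it back by 180°.

```bash
python3 -m pendant '[0,0,0,-10,0,0,25, 0,0,0,-10,0,0,25, 0,0,0,-10,0,0,25, 0,0,0,-10,0,0,25, 0,0,0,-10,0,0,25, 0,0,0,-10,0,0,25, 0,0,0,-10,0,0,25, 0,0,0,-10,0,0,25, 0,0,0,-10,0,0,25, 0,0,0,-10,0,0,25]' >/dev/null; python3 -m pendant '[0,0,0,-10,0,0,25, 0,0,0,-10,0,0,25, 0,0,0,-10,0,0,25, 0,0,0,-10,0,0,25, 0,0,0,-10,0,0,25, 0,0,0,-10,0,0,25, 0,0,0,-10,0,0,25, 0,0,0,-10,0,0,25, 0,0,0,0,0,0,25, 0,0,0,0,0,0,25]'; python3 - <<'E'
from h import *
s,R=st();print(s["joints"].round(2));go([425,9.3,10],.05+np.pi/2)
E
```

```text
clock: 21.8
eef_pos: [395.1, -45.7, 149.3]
eef_rot: [-0.488, 0.512, -0.488, -0.512]
contact_force: [-0.0, -0.2, 0.6]
opening: 21.2
[-0.1  0.1 -0.4  1.1 -0.  -0.2]
t 21.80 [395.1 -45.7 149.3] F [-0.  -0.2  0.6] open 21.2 yaw jaw deg 92.74 tilt [-0. -0. -1.]
shift [139.3 -32.5  53.5] turn about x deg -0.1
```

```bash
python3 -m pendant '[0,-16,27,0,0,0,25, 0,-16,28,0,0,0,25, 0,0,0,0,0,0,25, 40,0,0,0,0,0,25, 50,0,0,0,0,0,25, 40,0,0,0,0,0,25, 8,0,0,0,0,0,25, 0,0,0,0,0,0,25, 0,0,0,0,0,0,25, 0,0,0,0,0,0,25]'; python3 - <<'E'
from h import *
go([463,12,11],.05+np.pi/2)
w=env.capture("wrist");t=env.capture("top");cv2.imwrite("pics/v6.png",np.hstack([cv2.resize(t[60:210,180:340],(430,403)),cv2.resize(w,(370,403))])[:,:,::-1])
E
```

```text
clock: 23.05
eef_pos: [425.2, 10.8, 12.5]
eef_rot: [-0.488, 0.513, -0.487, -0.512]
contact_force: [-0.5, -0.2, -0.3]
opening: 21.4
t 23.05 [425.2  10.8  12.5] F [-0.5 -0.2 -0.3] open 21.4 yaw jaw deg 92.92 tilt [ 0. -0. -1.]
shift [  1.6 -37.8  -0.8] turn about x deg 0.1
```

View pics/v6.png

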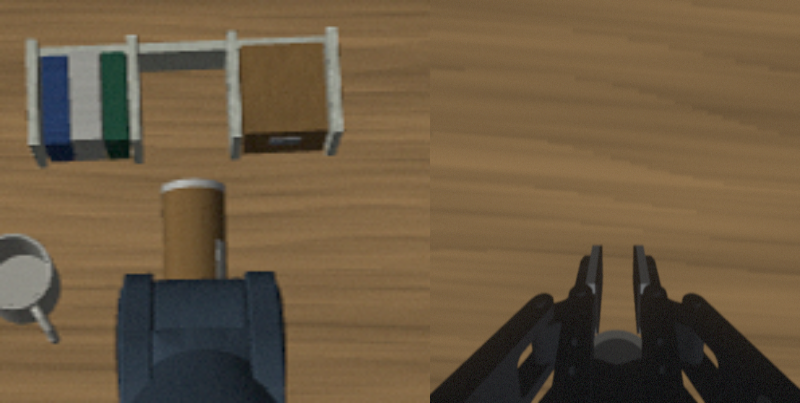

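The picture shows the tube undisturbed in front of the bay and the fingers clear behind its near end. Now the push along the bay axis.

```bash
python3 -m pendant '[0,-15,0,0,0,0,25, 0,-12,0,0,0,0,25, 0,-5,0,0,0,0,25, 0,-5,0,0,0,0,25, 0,-5,0,0,0,0,25, 0,-8,0,0,0,0,25, 0,-8,0,0,0,0,25, 0,-8,0,0,0,0,25, 0,-8,0,0,0,0,25, 0,-8,0,0,0,0,25]';python3 -m pendant '[0,-8,0,0,0,0,25, 0,-8,0,0,0,0,25, 0,-8,0,0,0,0,25, 0,-8,0,0,0,0,25, 0,-8,0,0,0,0,25, 0,-8,0,0,0,0,25, 0,-5,0,0,0,0,25, 0,0,0,0,0,0,25, 0,0,0,0,0,0,25, 0,0,0,0,0,0,25]'; python3 - <<'E'
from h import *
go([600,19.5,11],.05+np.pi/2)
t=env.capture("top");cv2.imwrite("pics/v7.png",cv2.resize(t[62:204,180:340],None,fx=4,fy=4,interpolation=cv2.INTER_CUBIC)[:,:,::-1])
E
```

```text
clock: 24.4
eef_pos: [506.7, 15.1, 11.3]
eef_rot: [-0.487, 0.513, -0.487, -0.513]
contact_force: [-1.0, 0.6, 0.2]
opening: 21.3
clock: 25.65
eef_pos: [559.0, 17.8, 11.4]
eef_rot: [-0.487, 0.513, -0.487, -0.513]
contact_force: [-0.4, -0.2, 0.5]
opening: 21.2
t 25.65 [559.   17.8  11.4] F [-0.4 -0.2  0.5] open 21.2 yaw jaw deg 92.93 tilt [ 0. -0. -1.]
shift [  0.4 -41.1  -0.4] turn about x deg 0.1
```

View pics/v7.png

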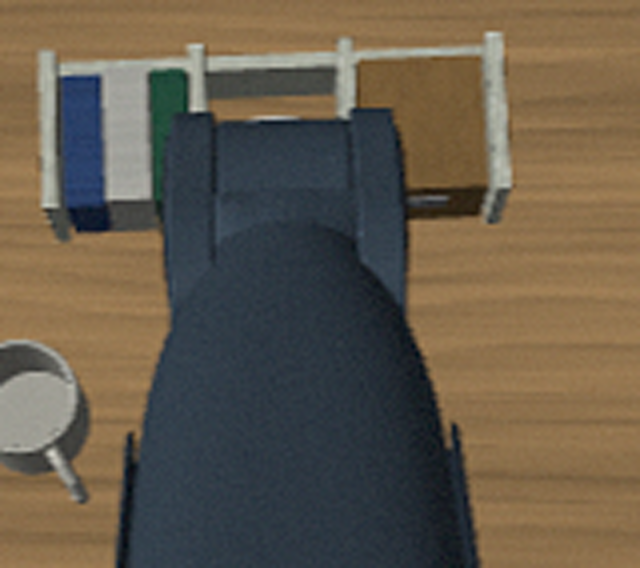

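The top crop shows the far cap at (275,118) between the dividers, about 40 mm short of the back panel.

```bash
python3 -m pendant '[0,-6,0,0,0,0,25, 0,-8,0,0,0,0,25, 0,-8,0,0,0,0,25, 0,-6,0,0,0,0,25, 0,-4,0,0,0,0,25, 0,-2,0,0,0,0,25, 0,-1,0,0,0,0,25, 0,-1,0,0,0,0,25, 0,0,0,0,0,0,25, 0,0,0,0,0,0,25]';python3 -m pendant '[0,-1,0,0,0,0,25, 0,0,0,0,0,0,25, 0,-1,0,0,0,0,25, 0,0,0,0,0,0,25, 0,-1,0,0,0,0,25, 0,0,0,0,0,0,25, 0,0,0,0,0,0,25, 0,0,0,0,0,0,25, 0,0,0,0,0,0,25, 0,0,0,0,0,0,25]'
```

```text
clock: 26.95
eef_pos: [595.1, 19.6, 11.4]
eef_rot: [-0.487, 0.513, -0.487, -0.513]
contact_force: [-0.6, 0.0, -0.6]
opening: 21.4
clock: 28.2
eef_pos: [597.9, 19.7, 11.2]
eef_rot: [0.487, -0.513, 0.487, 0.513]
contact_force: [-2.4, 0.1, 0.6]
opening: 21.5
```

```bash
python3 -m pendant '[0,-1,0,0,0,0,25, 0,0,0,0,0,0,25, 0,-1,0,0,0,0,25, 0,0,0,0,0,0,25, 0,0,0,0,0,0,25, 0,0,0,0,0,0,25, 0,0,0,0,0,0,25, 0,0,0,0,0,0,25, 0,0,0,0,0,0,25, 0,0,0,0,0,0,25]';python3 -m pendant '[0,-1,0,0,0,0,25, 0,0,0,0,0,0,25, 0,-1,0,0,0,0,25, 0,0,0,0,0,0,25, 0,0,0,0,0,0,25, 0,0,0,0,0,0,25, 0,0,0,0,0,0,25, 0,0,0,0,0,0,25, 0,0,0,0,0,0,25, 0,0,0,0,0,0,25]'
```

```text
clock: 29.45
eef_pos: [597.8, 19.7, 10.9]
eef_rot: [0.486, -0.512, 0.488, 0.514]
contact_force: [-10.1, -0.4, 3.6]
opening: 20.9
clock: 30.7
eef_pos: [597.7, 19.8, 10.4]
eef_rot: [0.485, -0.511, 0.489, 0.514]
contact_force: [-18.0, -1.0, 6.8]
opening: 21.6
```

The TCP stopped advancing at x≈598 while the force rose to 18 N, so the tube is at the back panel. Backing off to check.

```bash
python3 -m pendant '[0,4,0,0,0,0,25, 0,20,0,0,0,0,25, 0,50,0,0,0,0,25, 0,50,0,0,0,0,25, 0,50,0,0,0,0,25, -50,0,0,0,0,0,25, -50,0,0,0,0,0,25, 0,0,0,0,0,0,25, 0,0,0,0,0,0,25, 0,0,0,0,0,0,25]'; python3 - <<'E'
from h import *
t=env.capture("top");cv2.imwrite("pics/v8.png",cv2.resize(t[50:192,160:320],None,fx=4,fy=4,interpolation=cv2.INTER_CUBIC)[:,:,::-1])
a=cv2.imread("pics/top0.png")
for n,(u,v) in dict(mug=(187,165),candle=(127,148),stapler=(104,189),jar=(392,144),eraser=(416,201)).items():
    d=np.abs(a[v-25:v+25,u-25:u+25].astype(int)-t[v-25:v+25,u-25:u+25,::-1]).max(2);print(n,"changed px",(d>40).sum())
E
```

```text
clock: 31.95
eef_pos: [427.8, 11.1, 110.4]
eef_rot: [0.487, -0.512, 0.487, 0.513]
contact_force: [-0.3, -1.0, 0.5]
opening: 21.7
mug changed px 0
candle changed px 0
stapler changed px 0
jar changed px 0
eraser changed px 0
```

View pics/v8.png

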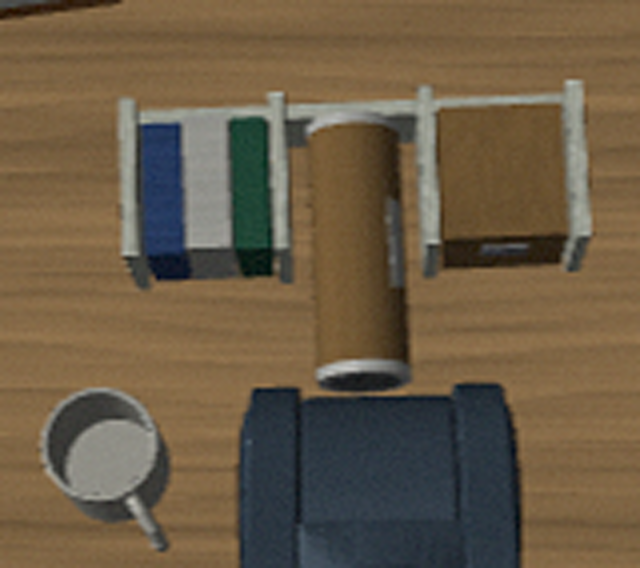

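```bash
python3 - <<'E'
from h import *
f=lambda x,y,z:cast("top",(160+x/4,50+y/4),z)
a=(f(307,132,32)+f(400,130,32))/2;b=(f(317,378,32)+f(411,375,32))/2
far=f(353,114,64);near=f(363,390,5)
e=np.array([np.cos(PSI),np.sin(PSI)]);n=np.array([-e[1],e[0]])
u=(a-b)[:2];print("yaw",np.arctan2(u[1],u[0]).round(3),"y far,near",(a[:2]-M)@n,(b[:2]-M)@n,"x far end",(far[:2]-M)@e,"x near end",(near[:2]-M)@e)
env.close_job()
E
```

```text
yaw 0.048 y far,near -2.6773785459032027 -2.3557782302608357 x far end 96.94981302807946 x near end -80.46787507486823
the job is handed in; nothing more can be done
```

The tube is in the middle bay against the back panel, and I handed the job in at about 32 s of the 67 s allowed.

- **Rolling:** I rolled the tube about 170 mm (roughly 5.4 rad) with the two open fingertips on its top, in nine short strokes. It came to rest in front of the bay about 4 mm off the centre line, with its axis within about 0.02 rad of it.
- **Pushing:** I then pushed the near end straight in until the arm stopped advancing and the force rose to 18 N, meaning the tube had reached the back panel. After that I backed the arm off clear of everything.

The last check, from the top camera in the bay's frame:

| Quantity | Measured | Expected |
|---|---|---|
| Yaw difference from the bay | about 0.002 rad | below 0.25 rad |
| Sideways offset | about -2.5 mm | within 16 mm |
| Far end | about 97 mm past the mouth | 100 mm (within 12 mm of the back) |
| Near end | 80 mm out of the mouth | 80 mm |

None of the five other things had moved in the picture.

- **Disagreement:** while the tube waited in front of the bay, the wrist camera put its near end at y = 16 mm and the top camera at 12 mm. I trusted the top camera. The wrist camera was turned about 20° then, which upsets that reading.
- **Joint limit:** joint 6 once came to 3.0 rad, close to its 3.14 limit, so I turned it back before pushing.

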